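# Stack, don't nest: half-turn the empty model bin onto the loaded one

### The arm

A 6-joint arm with a two-finger parallel gripper is mounted at the origin on the work surface. World frame = base frame: x ahead of the robot, y to its left, z up, the work surface at z = 0. Lengths are in m, angles in rad, forces in N, time in s.
With the tool pointing down it reaches from about 0.375 to 0.9 m from the base axis. Payload 3.1 kg.
Tool frame: the origin (TCP) lies between the finger pads; the fingertips stand 17 mm ahead of it and the grasp point (between the pads) lies 2 mm behind it (robot.nose_length is the distance from the TCP to the fingertips, in m); z points along the fingers, y is the line along which they close (so a half turn about z gives the same grasp; the last joint's range is limited). The gripper opens to 87 mm and grips with 3 to 60 N. Pads are 19 mm wide; open, the fingers measure 117 mm over their backs; the gripper's body (75 mm by 190 mm) begins 51 mm behind the grasp point.
Start: joints at [1.032, 0.527, 1.433, -0, 1.181, -0.178], TCP at [0.221, 0.585, 0.24] pointing down, gripper open.
Joint ranges: [-3.08, 3.08], [-0.75, 2.2], [0.22, 2.44], [-1.43, 4.57], [0, 2.65], [-2.85, 2.85]. Speed limits (rad/s): [2.79, 2.79, 3.14, 3.14, 3.14, 3.14].

### API

Orientations are given as a unit quaternion [x, y, z, w].
In Python, from rig import robot, cams gives the robot as it stands.
- The arm moves only by the shell command python3 -m pendant 'ROWS' [FORCE]. ROWS is JSON, a list of rows, each an object with "jaw": the opening, from 0 (shut) to 1 (fully open); "linear": the shift along the tool's x, y, z in cm, a list of three; "twist": the turn about the tool's z in degrees. A call has 1 to 12 rows; each row shifts and turns the commanded pose from where the row before left it, along the tool's axes as they then stand; what a row does not reach is not made up. A row lasts 1/12 s, in which the tool goes at most 41.7 mm and 7.16 degrees, less where a joint would pass 70% of its speed; a pose out of reach is approached as far as the arm can. A call is refused whole if a number of a shift passes 4.17 or a number of a turn 7.16, either way. A call with a gripper value outside its range is refused whole. The fingers move at their own pace and stop on an object; FORCE is the grip in N (left out, the last holds). Time passes only in rows, so rows that do not move let the fingers close. It gives the time, the measured TCP pose, the force, the opening and the grip force at its end, in the units of the state.
- robot.get_obs(): the state, without advancing time (a new reading comes with each control period).
- cams.camera(name): name is "scene" or "top" or "wrist"; returns a dict with "color" (400x640x3 uint8, blue, green, red), "depth" (400x640 float32, m along the optical axis (not along the pixel's ray), 0 where there is no reading), "fov_y" (degrees; the focal length in pixels is half the picture's height over the tangent of half this angle, whatever the lens; pixels are square), "cx", "cy" (the principal point, pixels), "k1" (the pictures are not rectified: a ray, as slopes to the right and down, at radius r is drawn at 1 + k1 r^2 times it, then the intrinsics apply), "view" (4x4, takes a point from world to camera coordinates). Camera axes: x right, y down, z forward; pixel columns grow to the right and rows downward; lengths in m; the calibration is good to about 2 mm. A picture is of the moment at which its call begins.
- robot.hand_in(): hands the job in; it is judged then, once.
The state is a dict: "time": time; "q": joint angles; "joint_velocities": joint speeds; "joint_torque": joint torques, N m; "position": TCP position; "tool_rot": TCP orientation; "ft_force": force on the tool from outside, world axes, zero at the start; "moment": the same for the moment, N m; "grip_width": finger opening in m; "grip_force": force on a finger pad.
Only numpy, scipy, OpenCV 4.12 (cv2) and the standard library are available. Lean on these libraries where they do the work, as an engineer would, in place of code of your own. Each camera call takes 0.05 s, during which the arm holds its last target. There are 200 camera calls.

### The job

Stack the empty grey bin on top of its twin that holds the plaster cast in the wooden cradle: turn it half round so that the low fronts of the two bins face opposite ways and it stands on the rim instead of nesting down onto the cast. The lower bin sits a little off-centre in its cradle, so feel along its rim until all four lugs drop fully into their pockets, level. Be gentle, with never more than about 25 N on the cradle or the lower bin, let go of the bin, and leave the bowl, the stone model and the spatula alone.

Things in the scene. Friction and masses are not known exactly. Their poses are not given: they have to be found in the camera images.
- bin_centre (a point): Centre (30 mm above the underside) of the loose, empty grey plastic stack-nest bin on the bench: 159 (x) x 60 (y) x 60 mm high, open on top, about 0.15 kg (0.10 to 0.21). x points to its low front, z up. Grasp it from above across its 60 mm width at mid-length: from 30 to 60 mm above its underside the outer side walls (the collar) are upright and parallel, 3.5 mm thick.
- bin_front (a point): Middle of the empty bin's low front (end wall only 42 mm high; the other end wall is 60 mm), 79.5 mm from bin_centre along the bin's x, at the same height. Below the collar the bin is a narrower tapered well: 100 x 43 mm at the underside, 108 x 49 mm at 30 mm up. Inside, the collar is 152 x 53 mm.
- bin_lug (a point): Underside of one of the empty bin's four lugs, 8 mm above the bin's underside. The lugs are 15 mm long in x and stick out of the well's sides below the collar to y = +-30 mm, at the bin's x = +44 mm (this one, y = +26 mm) and x = -16 mm on both sides.
- bin_pocket (a point): Floor of one of the empty bin's four shallow rim pockets (17 mm long, 8 mm deep), at the bin's x = -44 mm (this one, y = +28 mm) and x = +16 mm in both side walls. At x = +44 and -16 mm the rim has deep notches instead, 18 mm long and 24 mm deep. The lower bin has the same pockets and notches.
- cradle: Fixed plywood cradle, base 180 (x) x 84 (y) x 12 mm with low side and end strips; origin at the centre of its underside, on the bench; z up. A second bin, the empty one's twin, stands in it and holds a plaster cast (top 32 mm above that bin's underside). That lower bin's underside is 12 mm above the bench and its low front points along the cradle's +x.
- rim_nominal (a point): Fixed to the cradle, 72 mm above its origin: where the middle of the lower bin's rim would be, were it centred. In truth the bin stands -10.5 to +10.5 mm off along the cradle's x (not measured; y is centred). It takes about 15 N to slide it. With lugs on the rim beside the pockets the empty bin's underside is 64 mm above the bench, with all lugs in the pockets 56 mm (bin_centre at 86).
- bowl_mid (a point): Black rubber mixing bowl, 100 mm across and 55 mm high, loose; the point lies on its axis half-way up. To be left alone.
- stone_model: Plaster dental arch model, 55 x 62 x 28 mm, loose on the bench; origin at the centre of its underside. To be left alone.
- spatula: Mixing spatula about 190 mm long lying along its x on the bench, loose. To be left alone.
Things that resemble listed ones, but are neither listed nor needed, are in the scene too. What is shaped like the part that bears bin_centre but green is not meant. What is shaped like the cradle but pink is not meant.

How it is judged:
On the way, in this order (a step that is already met when the one before it is completed fails the run):
1. the empty bin is lifted clear of the bench (height (world z) of bin_centre above 0.1 m), for 0.1 s.
2. turned half round, it is seated with its lugs in the lower bin's pockets (z of bin_centre in the frame of cradle between 0.0825 and 0.089 m and x of bin_centre in the frame of cradle between -0.014 and 0.014 m and y of bin_centre in the frame of cradle between -0.008 and 0.008 m and x of bin_front in the frame of cradle below -0.05 m and angle between bin_centre's own z axis and vertical below 0.05 rad), for 0.2 s.
At the end, for the whole second after the job is handed in: Empty bin stacked, released, at rest, level within 0.05 rad: bin_centre 82.5 to 89 mm above the cradle's underside, within 14 mm (x) and 8 mm (y) of the cradle's centre in its frame, bin_front at x below -50 mm there (all of step 2 and linear speed of empty_bin below 0.02 m/s); the robot touches nothing.
It fails at once if the empty bin presses on the cradle or the lower bin with more than 28 N (contact force between empty_bin and cradle above 28 N).
It fails at once if the robot pushes the cradle or the lower bin with more than 28 N (contact force between the arm and cradle above 28 N).
It fails at once if the bowl is shifted by more than 20 mm (distance of bowl_mid from where it was at the start of the episode above 0.02 m).
It fails at once if the stone model is shifted by more than 20 mm (distance of stone_model from where it was at the start of the episode above 0.02 m).
It fails at once if the spatula is shifted by more than 20 mm (distance of spatula from where it was at the start of the episode above 0.02 m).
It also fails if it takes over 72 s, if anything falls off the work surface, if the arm or the gripper's body presses on something with over 40 N, if the wrist force passes 120 N, or if a joint passes its speed limit or range.

## Working session

There is one attempt and no reset: what is moved stays moved. The work goes in short steps, Python scripts to look and compute and a shell command to move; the robot and the scene stay as the last step left them, time stands still between calls to the robot, and variables do not carry over. Pictures are saved under pics/ and viewed, at most 10 in all, crops included, and the job is handed in when it is done.

```bash
mkdir -p pics
cat > h.py <<'E'
import numpy as np, cv2, pickle
from rig import robot, cams
def K(c):
    f=200/np.tan(np.radians(c["fov_y"])/2); return f
def world(c,u,v,d):
    """pixels+depth -> world"""
    f=K(c); x=(np.asarray(u,float)-c["cx"])/f; y=(np.asarray(v,float)-c["cy"])/f
    a,b=x.copy(),y.copy()
    for _ in range(10):
        s=1+c["k1"]*(a*a+b*b); a,b=x/s,y/s
    p=np.stack([a*d,b*d,np.ones_like(a)*d,np.ones_like(a)],-1)
    return (p@np.linalg.inv(c["view"]).T)[...,:3]
def cloud(c):
    v,u=np.mgrid[:400,:640]; return world(c,u,v,c["depth"])
def onplane(c,u,v,z):
    o=np.linalg.inv(c["view"])[:3,3]; p=world(c,np.array(u,float),np.array(v,float),1.0)
    return o+(p-o)*((z-o[2])/(p-o)[...,2])[...,None]
E
python3 - <<'E'
from h import *
for n in ("top","scene"):
    c=cams.camera(n); cv2.imwrite(f"pics/{n}0.png",c["color"]); pickle.dump(c,open(n+"0.pkl","wb"))
    print(n,c["fov_y"],c["k1"],np.linalg.inv(c["view"])[:3,3])
print(robot.get_obs())
E
```

```text
top 47.43857064898144 -0.034510558366019795 [0.46718391 0.04075256 1.18660463]
scene 43.74359273308653 -0.03563606536342599 [1.30088082 0.49407973 0.85283586]
{'time': 0.1, 'q': array([ 1.03145901e+00,  5.28363296e-01,  1.43377868e+00,  2.47513272e-06,
        1.18137343e+00, -1.78524756e-01]), 'joint_velocities': array([-0.00017699, -0.0005358 , -0.00292607, -0.00106573, -0.00086829,
        0.0005794 ]), 'joint_torque': array([-3.49368911e-04, -4.40981805e+01, -1.77149034e+01,  6.34735543e-02,
        5.34863980e-02, -5.24881011e-05]), 'position': array([0.22030874, 0.58422   , 0.23867409]), 'tool_rot': array([ 1.79429654e-01,  9.83770336e-01, -8.99707395e-04, -3.38777206e-04]), 'ft_force': array([-0.36723546,  0.21269698, -0.6083046 ]), 'moment': array([ 0.00109872, -0.00361069, -0.02201608]), 'grip_force': 0.0, 'grip_width': 0.08704598277865196}
```

View pics/top0.png

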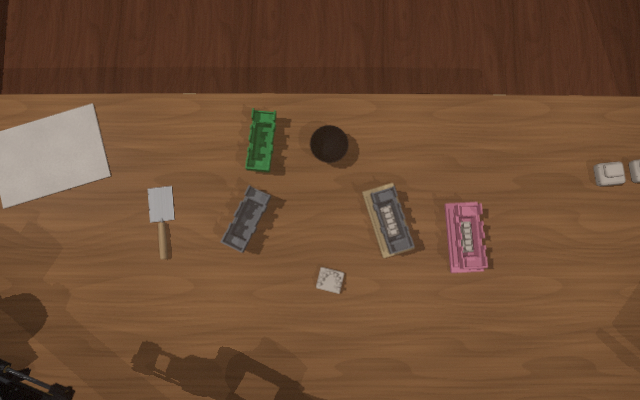

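View pics/scene0.png

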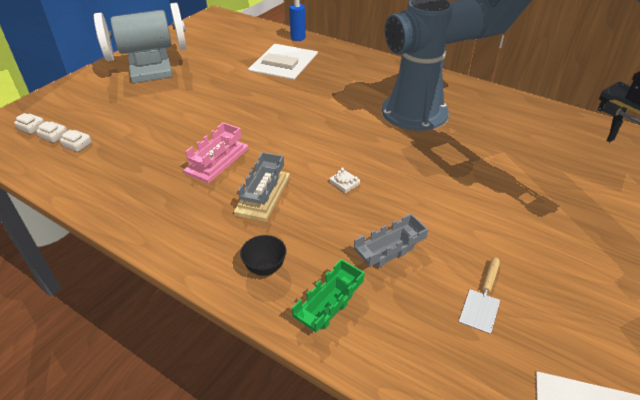

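The top view shows the loose grey bin at about (246,218) and the tan cradle with the lower bin at about (389,220). The bowl is at (329,144) and the stone model at (330,281). The green bin and the pink cradle are decoys.

Run:
```python
from h import *
c=pickle.load(open("top0.pkl","rb")); P=cloud(c); hsv=cv2.cvtColor(c["color"],cv2.COLOR_BGR2HSV)
def frame(p):
    (cx,cy),(w,h),a=cv2.minAreaRect((p[:,:2]*1000).astype(np.float32))
    if w<h: a+=90; w,h=h,w
    return np.array([cx,cy])/1000,(w,h),a
def prof(Q,ctr,a,L=90):
    r=np.radians(a); ux=np.array([np.cos(r),np.sin(r)]); uy=np.array([-ux[1],ux[0]])
    d=(Q[:,:2]-ctr)*1000; x,y=d@ux,d@uy
    for s in range(-L,L,6):
        m=(x>=s)&(x<s+6)
        mm=[m&(abs(y)<18), m&(y>22)&(y<34), m&(y<-22)&(y>-34)]
        print(s+3,[ (round(np.percentile(Q[k,2],90)*1000),k.sum()) if k.sum() else None for k in mm])
for nm,(u0,u1,v0,v1) in dict(bin=(212,282,176,260),cradle=(355,422,175,265)).items():
    Q=P[v0:v1,u0:u1].reshape(-1,3); 
    k=(Q[:,2]>0.03)&(Q[:,2]<0.2) if nm=="bin" else (Q[:,2]>0.05)
    ctr,s,a=frame(Q[k]); print(nm,ctr,s,a); prof(Q,ctr,a)
    if nm=="cradle":
        k=(Q[:,2]>0.006)
        print("base",frame(Q[k]), frame(Q[(Q[:,2]>.006)&(Q[:,2]<.03)]))
o=P[120:170,305:352].reshape(-1,3);o=o[o[:,2]>.03];print("bowl",frame(o))
```

```text
bin [0.57614215 0.20459711] (158.88938903808594, 60.798519134521484) 154.4296112060547
-87 [(4, np.int64(31)), (2, np.int64(12)), (2, np.int64(10))]
-81 [(42, np.int64(10)), (44, np.int64(10)), (39, np.int64(2))]
-75 [(42, np.int64(39)), (58, np.int64(17)), (59, np.int64(14))]
-69 [(36, np.int64(32)), (58, np.int64(14)), (61, np.int64(11))]
-63 [(35, np.int64(34)), (61, np.int64(15)), (57, np.int64(12))]
-57 [(35, np.int64(31)), (62, np.int64(15)), (60, np.int64(12))]
-51 [(33, np.int64(41)), (41, np.int64(15)), (50, np.int64(11))]
-45 [(6, np.int64(32)), (36, np.int64(14)), (38, np.int64(9))]
-39 [(7, np.int64(33)), (37, np.int64(17)), (37, np.int64(9))]
-33 [(6, np.int64(30)), (58, np.int64(14)), (62, np.int64(12))]
-27 [(6, np.int64(30)), (60, np.int64(16)), (57, np.int64(13))]
-21 [(6, np.int64(31)), (52, np.int64(14)), (53, np.int64(11))]
-15 [(4, np.int64(30)), (52, np.int64(16)), (50, np.int64(12))]
-9 [(6, np.int64(32)), (52, np.int64(14)), (52, np.int64(12))]
-3 [(5, np.int64(31)), (58, np.int64(15)), (60, np.int64(13))]
3 [(6, np.int64(34)), (60, np.int64(16)), (60, np.int6
[... 1818 characters left out ...]
int64(10)), None]
-3 [(2, np.int64(9)), (4, np.int64(10)), None]
3 [None, (3, np.int64(6)), None]
9 [None, None, None]
15 [None, None, None]
21 [None, None, None]
27 [None, None, None]
33 [None, None, None]
39 [None, None, None]
45 [None, None, None]
51 [None, None, None]
57 [None, None, None]
63 [None, None, None]
69 [None, None, None]
75 [None, None, None]
81 [None, None, None]
87 [None, None, None]
base (array([ 0.57897839, -0.10385632]), (284.253662109375, 229.86680603027344), 88.7455825805664) (array([ 0.58072363, -0.15922171]), (224.5345001220703, 172.4221954345703), 178.39028930664062)
bowl (array([ 0.64268896, -0.0040177 ]), (348.8973388671875, 97.44861602783203), 1.2946871519088745)
```

Run:
```python
from h import *
c=pickle.load(open("top0.pkl","rb")); P=cloud(c); hsv=cv2.cvtColor(c["color"],cv2.COLOR_BGR2HSV)
def frame(p):
    (cx,cy),(w,h),a=cv2.minAreaRect((p[:,:2]*1000).astype(np.float32))
    if w<h: a+=90; w,h=h,w
    return np.array([cx,cy])/1000,(w,h),a
Q=P[175:265,355:422].reshape(-1,3); Q=Q[Q[:,2]<.2]
k=Q[:,2]>.055; ctr,s,a=frame(Q[k]); print("lower",ctr,s,a)
b,s,ab=frame(Q[(Q[:,2]>.008)]);print("base all",b,s,ab)
# tan mask on plane z=.012 
m=np.zeros((400,640),np.uint8); t=(hsv[...,0]>12)&(hsv[...,0]<30)&(hsv[...,2]>140)&(P[...,2]>.006); t[:175]=0;t[265:]=0;t[:,:355]=0;t[:,422:]=0
print("tan",frame(P[t]),t.sum())
r=np.radians(a); ux=np.array([np.cos(r),np.sin(r)]); uy=np.array([-ux[1],ux[0]])
d=(Q[:,:2]-ctr)*1000; x,y=d@ux,d@uy
for s in range(-108,108,6):
    q=(x>=s)&(x<s+6)
    print(s+3,[round(np.percentile(Q[k,2],90)*1000) if k.sum() else None for k in [q&(abs(y)<10), q&(y>22)&(y<33), q&(y<-22)&(y>-33)]])
print("ctr lower in cradle (tan)",(ctr-frame(P[t])[0])@ux*1000,(ctr-frame(P[t])[0])@uy*1000)
```

```text
lower [ 0.57260992 -0.15711819] (159.23985290527344, 61.16838455200195) 16.958826065063477
base all [ 0.57812939 -0.16172839] (183.9733123779297, 104.93169403076172) 13.563055992126465
tan (array([ 0.5710556 , -0.06508088]), (226.82325744628906, 191.07952880859375), 94.35270118713379) 474
-105 [3, 2, 3]
-99 [4, 2, 3]
-93 [3, 3, 1]
-87 [12, 14, 14]
-81 [73, 73, 71]
-75 [74, 73, 74]
-69 [49, 71, 74]
-63 [48, 72, 73]
-57 [48, 75, 73]
-51 [47, 64, 70]
-45 [19, 66, 64]
-39 [29, 64, 66]
-33 [47, 70, 71]
-27 [46, 73, 73]
-21 [47, 48, 50]
-15 [47, 48, 49]
-9 [44, 50, 53]
-3 [46, 74, 77]
3 [47, 74, 72]
9 [44, 65, 68]
15 [47, 65, 64]
21 [45, 64, 64]
27 [49, 75, 72]
33 [47, 72, 70]
39 [28, 49, 49]
45 [18, 48, 53]
51 [45, 64, 65]
57 [49, 73, 72]
63 [48, 71, 70]
69 [47, 71, 71]
75 [56, 74, 74]
81 [57, 36, 73]
87 [17, 14, 16]
93 [16, 14, 15]
99 [3, 2, 2]
105 [3, 1, 2]
ctr lower in cradle (tan) -25.359118900101386 -88.48840841346916
```

```bash
cat > d.py <<'E'
import sys
from h import *
from scipy.spatial.transform import Rotation as R
# usage: d.py x y z yaw(tool y dir, deg)
t=np.array([float(v) for v in sys.argv[1:4]]); o=robot.get_obs(); r=R.from_quat(o["tool_rot"]).as_matrix()
yaw=np.degrees(np.arctan2(r[1,1],r[0,1])); tw=(yaw-float(sys.argv[4])+180)%360-180
print("cm",np.round(r.T@(t-o["position"])*100,2),"twist",round(tw,2),"yaw",round(yaw,2),"pos",o["position"].round(4),"F",o["ft_force"].round(2),"tilt",r[:,2].round(4),"g",o["grip_width"].round(4),"t",o["time"])
E
python3 -m pendant '[{"jaw":1,"linear":[-2,-1,0.2],"twist":0},{"jaw":1,"linear":[-3,-1.5,0.2],"twist":0},{"jaw":1,"linear":[-3,-1.5,0.2],"twist":0},{"jaw":1,"linear":[-3,-1.5,0.2],"twist":0},{"jaw":1,"linear":[-3,-1.5,0.2],"twist":0},{"jaw":1,"linear":[-3,-1.5,0.2],"twist":0},{"jaw":1,"linear":[-3,-1.5,0.2],"twist":0},{"jaw":1,"linear":[-3,-1.5,0.2],"twist":0},{"jaw":1,"linear":[-3,-1.5,0.2],"twist":0},{"jaw":1,"linear":[-3,-1.5,0.2],"twist":0},{"jaw":1,"linear":[-3,-1.5,0.2],"twist":0},{"jaw":1,"linear":[-2,-1,0.2],"twist":0}]' 30
python3 d.py 0.5761 0.2046 0.15 64.43
```

```text
time: 1.1
position: [0.4806, 0.3033, 0.2152]
tool_rot: [0.18, 0.984, -0.0, 0.0]
ft_force: [1.2, 0.2, -0.1]
grip_width: 0.0868
grip_force: 0.0Traceback (most recent call last):
  File "d.py", line 7, in <module>
    print("cm",np.round(r.T@(t-o["position"])*100,2),"twist",round(tw,2),"yaw",round(yaw,2),"pos",o["position"].round(4),"F",o["ft_force"].round(2),"tilt",r[:,2].round(4),"g",o["grip_width"].round(4),"t",o["time"])
                                                                                                                                                                               ^^^^^^^^^^^^^^^^^^^^^
AttributeError: 'float' object has no attribute 'round'
```

```bash
sed -i 's/o\["grip_width"\].round(4)/round(o["grip_width"],4)/' d.py; python3 d.py 0.5761 0.2046 0.15 64.43
```

```text
cm [-12.43  -5.84   6.53] twist 4.8 yaw 69.23 pos [0.4806 0.3033 0.2152] F [ 1.18  0.2  -0.07] tilt [ 4.e-04 -7.e-04 -1.e+00] g 0.0868 t 1.1
```

```bash
python3 -m pendant '[{"jaw":1,"linear":[-2.1,-1,1.1],"twist":0},{"jaw":1,"linear":[-2.1,-1,1.1],"twist":0},{"jaw":1,"linear":[-2.1,-1,1.1],"twist":0},{"jaw":1,"linear":[-2.1,-1,1.1],"twist":0},{"jaw":1,"linear":[-2.0,-0.9,1.1],"twist":0},{"jaw":1,"linear":[-2.0,-0.9,1.1],"twist":0},{"jaw":1,"linear":[0,0,0],"twist":4.8},{"jaw":1,"linear":[0,0,0],"twist":0},{"jaw":1,"linear":[0,0,0],"twist":0}]' 30
python3 d.py 0.5761 0.2046 0.043 64.43
python3 - <<'E'
from h import *
c=cams.camera("wrist"); cv2.imwrite("pics/w1.png",c["color"]); pickle.dump(c,open("w1.pkl","wb"))
E
```

```text
time: 1.85
position: [0.5738, 0.2074, 0.149]
tool_rot: [0.22, 0.976, -0.0, -0.001]
ft_force: [0.3, 0.2, -0.2]
grip_width: 0.0873
grip_force: 0.0
cm [-0.34 -0.15 10.6 ] twist 0.17 yaw 64.6 pos [0.5738 0.2074 0.149 ] F [ 0.26  0.22 -0.23] tilt [-1.6e-03 -1.0e-04 -1.0e+00] g 0.0873 t 1.85
```

View pics/w1.png

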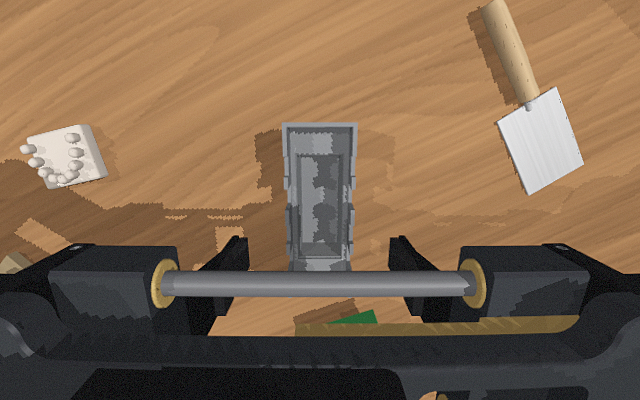

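The wrist view shows the bin centred between the fingers at about u=320, and aligned with them. I'll descend and grip.

```bash
python3 -m pendant '[{"jaw":1,"linear":[-0.3,-0.15,1],"twist":0.2},{"jaw":1,"linear":[0,0,1.5],"twist":0},{"jaw":1,"linear":[0,0,1.5],"twist":0},{"jaw":1,"linear":[0,0,1.5],"twist":0},{"jaw":1,"linear":[0,0,1.5],"twist":0},{"jaw":1,"linear":[0,0,1.5],"twist":0},{"jaw":1,"linear":[0,0,1.2],"twist":0},{"jaw":1,"linear":[0,0,0.9],"twist":0},{"jaw":1,"linear":[0,0,0],"twist":0}]' 25
python3 d.py 0.5761 0.2046 0.043 64.43
python3 -m pendant '[{"jaw":0,"linear":[0,0,0],"twist":0},{"jaw":0,"linear":[0,0,0],"twist":0},{"jaw":0,"linear":[0,0,0],"twist":0},{"jaw":0,"linear":[0,0,0],"twist":0},{"jaw":0,"linear":[0,0,0],"twist":0},{"jaw":0,"linear":[0,0,0],"twist":0}]' 25
python3 d.py 0.5761 0.2046 0.043 64.43
```

```text
time: 2.65
position: [0.5748, 0.205, 0.0415]
tool_rot: [0.222, 0.975, -0.001, -0.002]
ft_force: [0.2, -0.2, 1.0]
grip_width: 0.0872
grip_force: 0.0
cm [-0.14  0.02 -0.15] twist -0.05 yaw 64.38 pos [0.5748 0.205  0.0415] F [ 0.16 -0.15  1.04] tilt [-3.6e-03 -6.0e-04 -1.0e+00] g 0.0872 t 2.65
time: 3.15
position: [0.577, 0.2052, 0.0443]
tool_rot: [0.222, 0.975, 0.0, 0.001]
ft_force: [-0.0, 0.3, 3.1]
grip_width: 0.0594
grip_force: 25.0
cm [ 0.05 -0.09  0.13] twist -0.11 yaw 64.32 pos [0.577  0.2052 0.0443] F [-0.    0.34  3.13] tilt [ 1.9e-03  5.0e-04 -1.0e+00] g 0.0594 t 3.15
```

```bash
python3 -m pendant '[{"jaw":0,"linear":[0,0,-0.8],"twist":0},{"jaw":0,"linear":[0,0,-1.5],"twist":0},{"jaw":0,"linear":[0,0,-2],"twist":0},{"jaw":0,"linear":[0,0,-2],"twist":0},{"jaw":0,"linear":[0,0,-2],"twist":0},{"jaw":0,"linear":[0,0,-2],"twist":0},{"jaw":0,"linear":[0,0,-2],"twist":0},{"jaw":0,"linear":[0,0,-2],"twist":0},{"jaw":0,"linear":[0,0,-1.5],"twist":0},{"jaw":0,"linear":[0,0,-0.8],"twist":0},{"jaw":0,"linear":[0,0,0],"twist":0},{"jaw":0,"linear":[0,0,0],"twist":0}]'
python3 d.py 0.5726 -0.1571 0.2 -73.04
```

```text
time: 4.15
position: [0.5759, 0.2049, 0.2095]
tool_rot: [0.222, 0.975, -0.0, -0.0]
ft_force: [0.2, 0.3, -2.5]
grip_width: 0.0598
grip_force: 25.0
cm [-15.39 -32.76   0.95] twist 137.37 yaw 64.33 pos [0.5759 0.2049 0.2095] F [ 0.21  0.34 -2.53] tilt [-3.e-04 -1.e-04 -1.e+00] g 0.0598 t 4.15
```

```bash
python3 -m pendant '[{"jaw":0,"linear":[-0.7,-1.5,0],"twist":0},{"jaw":0,"linear":[-1.4,-3,0],"twist":0},{"jaw":0,"linear":[-1.4,-3,0],"twist":0},{"jaw":0,"linear":[-1.4,-3,0],"twist":0},{"jaw":0,"linear":[-1.4,-3,0],"twist":0},{"jaw":0,"linear":[-1.4,-3,0],"twist":0},{"jaw":0,"linear":[-1.4,-3,0],"twist":0},{"jaw":0,"linear":[-1.4,-3,0],"twist":0},{"jaw":0,"linear":[-1.4,-3,0],"twist":0},{"jaw":0,"linear":[-1.4,-3,0],"twist":0},{"jaw":0,"linear":[-1.4,-3,0],"twist":0},{"jaw":0,"linear":[-0.7,-1.3,0],"twist":0}]' >/dev/null
python3 -m pendant '[{"jaw":0,"linear":[0,0,0],"twist":4},{"jaw":0,"linear":[0,0,0],"twist":6},{"jaw":0,"linear":[0,0,0],"twist":7},{"jaw":0,"linear":[0,0,0],"twist":7},{"jaw":0,"linear":[0,0,0],"twist":7},{"jaw":0,"linear":[0,0,0],"twist":7},{"jaw":0,"linear":[0,0,0],"twist":7},{"jaw":0,"linear":[0,0,0],"twist":7},{"jaw":0,"linear":[0,0,0],"twist":7},{"jaw":0,"linear":[0,0,0],"twist":7},{"jaw":0,"linear":[0,0,0],"twist":7},{"jaw":0,"linear":[0,0,0],"twist":7}]' >/dev/null
python3 -m pendant '[{"jaw":0,"linear":[0,0,0],"twist":7},{"jaw":0,"linear":[0,0,0],"twist":7},{"jaw":0,"linear":[0,0,0],"twist":7},{"jaw":0,"linear":[0,0,0],"twist":7},{"jaw":0,"linear":[0,0,0],"twist":7},{"jaw":0,"linear":[0,0,0],"twist":7},{"jaw":0,"linear":[0,0,0],"twist":7},{"jaw":0,"linear":[0,0,0],"twist":5},{"jaw":0,"linear":[0,0,0],"twist":3},{"jaw":0,"linear":[0,0,0],"twist":0},{"jaw":0,"linear":[0,0,0],"twist":0}]'
python3 d.py 0.5726 -0.1571 0.2 -73.04
```

```text
time: 7.07
position: [0.5723, -0.1567, 0.2084]
tool_rot: [0.988, 0.151, -0.001, -0.001]
ft_force: [-0.5, 0.6, -2.0]
grip_width: 0.0597
grip_force: 25.0
cm [0.02 0.05 0.84] twist 0.47 yaw -72.57 pos [ 0.5723 -0.1567  0.2084] F [-0.45  0.57 -2.02] tilt [-0.0024  0.0013 -1.    ] g 0.0597 t 7.0667
```

```bash
python3 -m pendant '[{"jaw":0,"linear":[0,0,0.8],"twist":0.4},{"jaw":0,"linear":[0,0,1.2],"twist":0},{"jaw":0,"linear":[0,0,1.5],"twist":0},{"jaw":0,"linear":[0,0,1.5],"twist":0},{"jaw":0,"linear":[0,0,1.5],"twist":0},{"jaw":0,"linear":[0,0,1.2],"twist":0},{"jaw":0,"linear":[0,0,0.8],"twist":0},{"jaw":0,"linear":[0,0,0.5],"twist":0},{"jaw":0,"linear":[0,0,0],"twist":0},{"jaw":0,"linear":[0,0,0],"twist":0}]'
python3 - <<'E'
from h import *
ims=[]
for n in ("scene","top","wrist"):
    c=cams.camera(n); pickle.dump(c,open(n+"2.pkl","wb")); ims.append(c["color"])
a=cv2.resize(ims[0][140:225,225:305],None,fx=5,fy=5); b=cv2.resize(ims[1][175:265,350:430],None,fx=4.7,fy=4.7)
H=max(a.shape[0],b.shape[0]); f=lambda i:cv2.copyMakeBorder(i,0,H-i.shape[0],0,0,cv2.BORDER_CONSTANT)
cv2.imwrite("pics/c2.png",np.hstack([f(a),f(b)])); cv2.imwrite("pics/w2.png",ims[2])
E
python3 d.py 0.5726 -0.1571 0.11 -73.04
```

```text
time: 7.9
position: [0.5731, -0.1574, 0.1194]
tool_rot: [0.989, 0.147, -0.0, -0.0]
ft_force: [0.6, 0.1, -1.5]
grip_width: 0.06
grip_force: 25.0
cm [-0.08 -0.08  1.04] twist -0.03 yaw -73.07 pos [ 0.5736 -0.1576  0.1204] F [ 0.18  0.15 -1.97] tilt [ 1.7e-03 -8.0e-04 -1.0e+00] g 0.0598 t 8.05
```

View pics/c2.png

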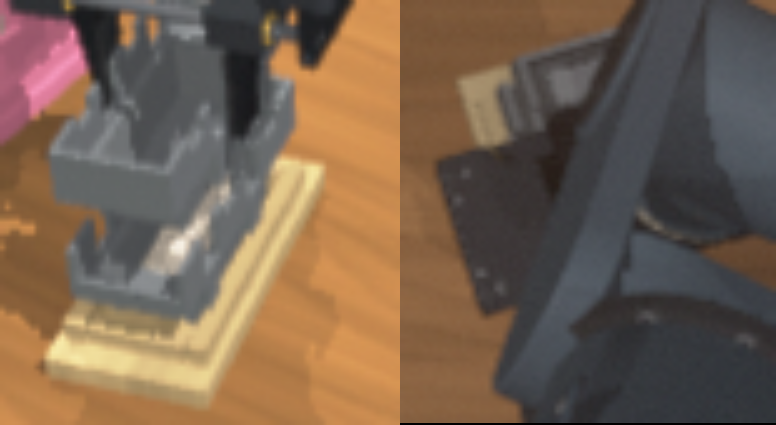

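View pics/w2.png

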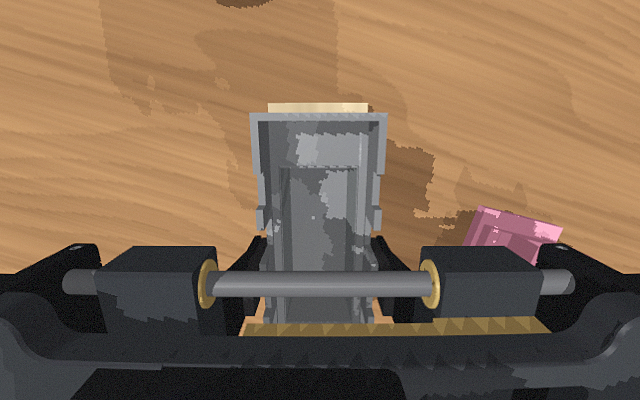

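The scene crop shows the held bin over the lower bin with fronts opposed. The wrist view shows the held bin's tall end edge at about row 113, columns 250–387. From that edge I'll work out where the bin sits relative to the TCP.

Run:
```python
from h import *
lo=np.array([.5726,-.1571]); r=np.radians(16.96); ux=np.array([np.cos(r),np.sin(r)]); uy=np.array([-ux[1],ux[0]])
for n in ("wrist","top","scene"):
    c=pickle.load(open(n+"2.pkl","rb")); P=cloud(c).reshape(-1,3); P=P[(c["depth"].reshape(-1)>0)]
    x=(P[:,:2]-lo)@ux*1000; y=(P[:,:2]-lo)@uy*1000; z=P[:,2]*1000
    k=(abs(y)<40)&(x>40)&(x<110)&(z>125)&(z<150)
    if k.sum(): print(n,"upper +x end",np.percentile(x[k],[50,90,97,100]).round(1),"z top",np.percentile(z[k],[50,95]).round(1),"y",np.percentile(y[k],[2,98]).round(1),k.sum())
    k=(abs(y)<40)&(x>-110)&(x<-60)&(z>110)&(z<150)
    if k.sum(): print(n,"upper -x end",np.percentile(x[k],[0,3,10]).round(1),k.sum())
    k=(abs(y)<40)&(x>60)&(x<110)&(z>35)&(z<62)
    if k.sum(): print(n,"lower +x end",np.percentile(x[k],[50,90,97,100]).round(1),"y",np.percentile(y[k],[2,98]).round(1),k.sum())
```

```text
wrist upper +x end [73.3 81.4 82.1 82.3] z top [135.6 136.9] y [-31.7  27.8] 2876
top upper +x end [79.1 81.7 82.2 82.6] z top [134.8 139.6] y [-21.1  29.6] 77
top lower +x end [69.2 76.4 77.9 78.2] y [18.5 30.1] 19
scene upper +x end [81.2 84.3 85.4 86.1] z top [130.8 135.5] y [-29.   30.9] 160
scene upper -x end [-79.1 -76.7 -75. ] 25
scene lower +x end [78.  81.6 82.8 85.1] y [-29.3  30.5] 190
```

```bash
python3 -m pendant '[{"jaw":0,"linear":[-0.25,0,0.4],"twist":0},{"jaw":0,"linear":[0,0,0.3],"twist":0},{"jaw":0,"linear":[0,0,0.1],"twist":0},{"jaw":0,"linear":[0,0,0.1],"twist":0},{"jaw":0,"linear":[0,0,0.0],"twist":0},{"jaw":0,"linear":[0,0,0.0],"twist":0}]'
python3 d.py 0.5726 -0.1571 0.1075 -73.04
python3 -m pendant '[{"jaw":0,"linear":[0,0,0.1],"twist":0},{"jaw":0,"linear":[0,0,0.1],"twist":0},{"jaw":0,"linear":[0,0,0],"twist":0}]'
python3 -m pendant '[{"jaw":0,"linear":[0,0,0.1],"twist":0},{"jaw":0,"linear":[0,0,0],"twist":0},{"jaw":0,"linear":[0,0,0],"twist":0}]'
```

```text
time: 8.55
position: [0.5706, -0.1581, 0.1105]
tool_rot: [0.989, 0.147, -0.0, -0.0]
ft_force: [-0.2, -0.0, -1.2]
grip_width: 0.0596
grip_force: 25.0
cm [ 0.22 -0.04  0.3 ] twist -0.03 yaw -73.07 pos [ 0.5706 -0.1581  0.1105] F [-0.24 -0.01 -1.23] tilt [-0.  0. -1.] g 0.0596 t 8.55
time: 8.8
position: [0.5705, -0.158, 0.1084]
tool_rot: [0.989, 0.147, -0.0, -0.0]
ft_force: [-0.1, 0.5, -2.1]
grip_width: 0.0598
grip_force: 25.0
time: 9.05
position: [0.5706, -0.1581, 0.1075]
tool_rot: [0.989, 0.147, -0.0, -0.0]
ft_force: [-0.4, -0.0, -1.6]
grip_width: 0.0597
grip_force: 25.0
```

```bash
for i in 1 ; do python3 -m pendant '[{"jaw":0,"linear":[0,0,0.1],"twist":0},{"jaw":0,"linear":[0,0,0],"twist":0},{"jaw":0,"linear":[0,0,0],"twist":0}]'; done
python3 -m pendant '[{"jaw":0,"linear":[0,0,0.1],"twist":0},{"jaw":0,"linear":[0,0,0],"twist":0},{"jaw":0,"linear":[0,0,0],"twist":0}]'
```

```text
time: 9.3
position: [0.5706, -0.1581, 0.1065]
tool_rot: [0.989, 0.147, -0.0, -0.0]
ft_force: [0.6, -0.3, -1.0]
grip_width: 0.0595
grip_force: 25.0
time: 9.55
position: [0.5706, -0.158, 0.1055]
tool_rot: [0.989, 0.147, -0.0, -0.0]
ft_force: [-0.4, 0.3, -0.7]
grip_width: 0.0598
grip_force: 25.0
```

```bash
python3 -m pendant '[{"jaw":0,"linear":[0,0,0.1],"twist":0},{"jaw":0,"linear":[0,0,0],"twist":0},{"jaw":0,"linear":[0,0,0],"twist":0}]'
python3 -m pendant '[{"jaw":0,"linear":[0,0,0.1],"twist":0},{"jaw":0,"linear":[0,0,0],"twist":0},{"jaw":0,"linear":[0,0,0],"twist":0}]'
```

```text
time: 9.8
position: [0.5705, -0.158, 0.1045]
tool_rot: [0.989, 0.147, -0.0, -0.0]
ft_force: [-0.0, 0.9, -1.8]
grip_width: 0.0598
grip_force: 25.0
time: 10.05
position: [0.5706, -0.1581, 0.1035]
tool_rot: [0.989, 0.147, -0.0, -0.0]
ft_force: [0.8, 0.9, -1.9]
grip_width: 0.0601
grip_force: 25.0
```

```bash
python3 -m pendant '[{"jaw":0,"linear":[0,0,0.1],"twist":0},{"jaw":0,"linear":[0,0,0.1],"twist":0},{"jaw":0,"linear":[0,0,0],"twist":0}]'
python3 -m pendant '[{"jaw":0,"linear":[0,0,0.1],"twist":0},{"jaw":0,"linear":[0,0,0],"twist":0},{"jaw":0,"linear":[0,0,0],"twist":0}]'
python3 -m pendant '[{"jaw":0,"linear":[0,0,0.05],"twist":0},{"jaw":0,"linear":[0,0,0],"twist":0},{"jaw":0,"linear":[0,0,0],"twist":0}]'
```

```text
time: 10.3
position: [0.5704, -0.158, 0.1013]
tool_rot: [0.989, 0.147, -0.0, -0.0]
ft_force: [-0.0, -0.2, -1.6]
grip_width: 0.0598
grip_force: 25.0
time: 10.55
position: [0.5706, -0.1581, 0.1005]
tool_rot: [0.989, 0.147, -0.0, -0.0]
ft_force: [0.3, 0.7, -1.7]
grip_width: 0.06
grip_force: 25.0
time: 10.8
position: [0.5707, -0.1581, 0.1003]
tool_rot: [0.989, 0.147, 0.0, 0.0]
ft_force: [-0.1, 0.2, 0.3]
grip_width: 0.0595
grip_force: 25.0
```

```bash
python3 -m pendant '[{"jaw":0,"linear":[0,0,0.05],"twist":0},{"jaw":0,"linear":[0,0,0],"twist":0},{"jaw":0,"linear":[0,0,0],"twist":0}]'
python3 - <<'E'
from h import *
c=cams.camera("scene"); pickle.dump(c,open("scene3.pkl","wb"))
cv2.imwrite("pics/s3.png",cv2.resize(c["color"][140:225,220:310],None,fx=7,fy=7,interpolation=cv2.INTER_CUBIC))
E
```

```text
time: 11.05
position: [0.5707, -0.1581, 0.1003]
tool_rot: [0.989, 0.147, 0.0, 0.0]
ft_force: [-1.9, 0.5, 5.2]
grip_width: 0.0599
grip_force: 25.0
```

View pics/s3.png

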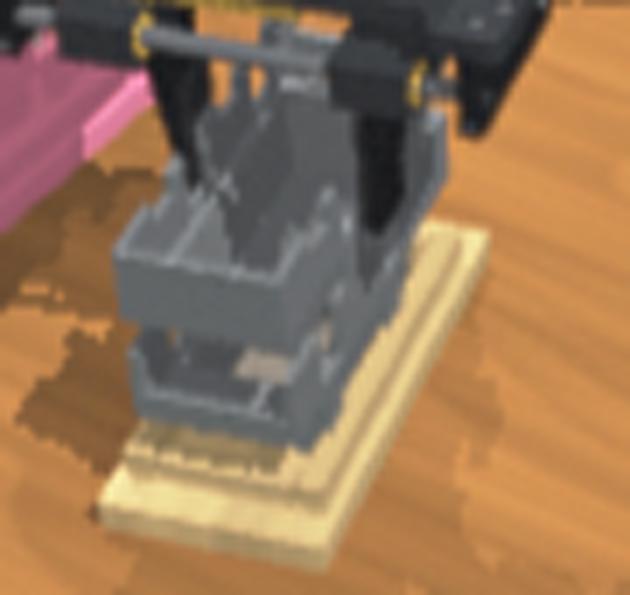

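The crop shows the bin seated level with fronts opposed. Contact is firm at TCP z=0.1003 m, which matches the seated height. I'll ease off, release and retract.

```bash
python3 -m pendant '[{"jaw":0,"linear":[0,0,-0.06],"twist":0},{"jaw":0.72,"linear":[0,0,0],"twist":0},{"jaw":0.74,"linear":[0,0,0],"twist":0},{"jaw":0.8,"linear":[0,0,0],"twist":0},{"jaw":1,"linear":[0,0,0],"twist":0},{"jaw":1,"linear":[0,0,0],"twist":0},{"jaw":1,"linear":[0,0,0],"twist":0},{"jaw":1,"linear":[0,0,0],"twist":0}]'
python3 -m pendant '[{"jaw":1,"linear":[0,0,-0.5],"twist":0},{"jaw":1,"linear":[0,0,-1],"twist":0},{"jaw":1,"linear":[0,0,-1.5],"twist":0},{"jaw":1,"linear":[0,0,-1.5],"twist":0},{"jaw":1,"linear":[0,0,-2],"twist":0},{"jaw":1,"linear":[0,0,-2],"twist":0},{"jaw":1,"linear":[0,0,-2],"twist":0},{"jaw":1,"linear":[0,0,-2],"twist":0},{"jaw":1,"linear":[0,0,-1],"twist":0},{"jaw":1,"linear":[0,0,0],"twist":0},{"jaw":1,"linear":[0,0,0],"twist":0}]'
python3 - <<'E'
from h import *
lo=np.array([.5726,-.1571]); r=np.radians(16.96); ux=np.array([np.cos(r),np.sin(r)]); uy=np.array([-ux[1],ux[0]])
for n in ("wrist","scene"):
    c=cams.camera(n); cv2.imwrite(f"pics/{n}4.png",c["color"])
    P=cloud(c).reshape(-1,3); P=P[(c["depth"].reshape(-1)>0)]
    x=(P[:,:2]-lo)@ux*1000; y=(P[:,:2]-lo)@uy*1000; z=P[:,2]*1000
    for a,b in ((-80,-50),(-50,-10),(-10,30),(30,80)):
        for s in (1,-1):
            k=(x>a)&(x<b)&(s*y>22)&(s*y<32)&(z>90)&(z<130)
            print(n,a,s,np.percentile(z[k],[50,80,95]).round(1) if k.sum() else None)
E
```

```text
time: 11.77
position: [0.5706, -0.1581, 0.1001]
tool_rot: [0.989, 0.147, -0.0, 0.0]
ft_force: [0.4, 0.4, -0.4]
grip_width: 0.085
grip_force: 0.0
time: 12.68
position: [0.5706, -0.1581, 0.2358]
tool_rot: [0.989, 0.147, 0.001, 0.0]
ft_force: [0.7, -1.0, -0.7]
grip_width: 0.0872
grip_force: 0.0
wrist -80 1 [109.  115.9 116.5]
wrist -80 -1 [103.4 115.7 116.5]
wrist -50 1 [107.7 115.1 116.3]
wrist -50 -1 [107.5 115.  116.3]
wrist -10 1 [105.7 115.7 116.5]
wrist -10 -1 [107.4 115.7 116.7]
wrist 30 1 [112.6 116.  116.8]
wrist 30 -1 [111.3 116.2 116.8]
scene -80 1 [105.  113.5 116.1]
scene -80 -1 [104.9 112.1 115.6]
scene -50 1 [102.8 110.1 114.1]
scene -50 -1 [101.9 109.9 115.4]
scene -10 1 [101.5 109.7 115.9]
scene -10 -1 [101.4 110.3 116.1]
scene 30 1 [104.4 113.4 116.7]
scene 30 -1 [106.2 113.7 115.6]
```

The rim measures 116 mm and level on all four corners, which is the fully seated height. The gripper is clear of everything, so I'm handing in.

```bash
python3 -c "
from rig import robot
print(robot.hand_in())"
```

```text
the job is handed in; nothing more can be done
None
```

The empty bin is stacked half-turned on the lower bin, and I released it and handed the job in: its rim measured about 116 mm and level at all four corners (fully seated), and readings during the lowering stayed at about 7 N or less; no verdict was returned.

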